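# Find the slicer set for thick slices with the gauge, and lock its setting

### The job

One of the two vegetable slicers is set for thick slices, the other for thin ones. Find out which with the thickness gauge: lay it flat on a slicer's infeed bed and slide its blade in under the cutting edge; where it jams, try the other. Where it slides fully home, leave it in the gap while you snap that slicer's rocker lock over, so that the setting cannot shift, then draw it out and lay it flat on the worktop again; leave the other slicer unlocked and the things around undisturbed.

Things in the scene. Friction and masses are not known exactly. Their poses are not given: they have to be found in the camera images.
- gauge: Thickness gauge, loose, 0.1 to 0.2 kg: flat steel blade 26 mm wide, 6 mm thick, from x = -35 to +80 mm, with an upright dark wooden grip on its rear part (x = -33 to +27 mm, 16 mm wide in y, 6 to 44 mm above the underside). Origin: middle of the underside, below the grip; x axis towards the blade's tip, z up.
- gauge_tip (a point): Middle of the front end of the gauge's blade, 80 mm ahead of the gauge's origin, 3 mm above its underside. The blade stands out 53 mm in front of the grip; fully home, the grip's front comes up to the cutting edge.
- slicer_a: One of two like vegetable slicers (white mandolines with a steel blade across), left or right by turns, fixed on the worktop, 250 x 110 mm. Origin: on the worktop under the middle of the cutting edge; x = the way food is pushed, y left, z up. Level infeed bed from x = -140 mm to the edge, 92 mm wide between side cheeks whose tops are 37 mm high along the infeed.
- slicer_a_edge (a point): Middle of slicer_a's cutting edge, at its underside, 38.5 mm high (blade top 43.5; the underside stays level and free below to x = 100 mm). Gap from the infeed bed up to it: 8.5 mm at one slicer (bed 30 mm high), 3 mm at the other (bed 35.5 mm high). Which is which is not known beforehand: the gauge tells.
- slicer_a_lock (a joint): Thickness lock of slicer_a: grey rocker 62 mm long, 11.5 wide, lengthwise outside the right cheek; pivot at x = 45, y = -64 mm, 55 mm high. Value in rad: 0 = unlocked (infeed-side end up), 0.56 = locked (that end down). Sprung over centre: resists with about 5 N at the end, past 0.28 it snaps over and stays.
- slicer_a_press (a point): Top face of slicer_a's rocker near its infeed-side end, 23 mm from the pivot: pressed straight down here to lock. About 66 mm above the worktop when unlocked, 53 mm when locked.
- slicer_b: One of two like vegetable slicers (white mandolines with a steel blade across), left or right by turns, fixed on the worktop, 250 x 110 mm. Origin: on the worktop under the middle of the cutting edge; x = the way food is pushed, y left, z up. Level infeed bed from x = -140 mm to the edge, 92 mm wide between side cheeks whose tops are 37 mm high along the infeed.
- slicer_b_edge (a point): Middle of slicer_b's cutting edge, at its underside, 38.5 mm high (blade top 43.5; the underside stays level and free below to x = 100 mm). Gap from the infeed bed up to it: 8.5 mm at one slicer (bed 30 mm high), 3 mm at the other (bed 35.5 mm high). Which is which is not known beforehand: the gauge tells.
- slicer_b_lock (a joint): Thickness lock of slicer_b: grey rocker 62 mm long, 11.5 wide, lengthwise outside the right cheek; pivot at x = 45, y = -64 mm, 55 mm high. Value in rad: 0 = unlocked (infeed-side end up), 0.56 = locked (that end down). Sprung over centre: resists with about 5 N at the end, past 0.28 it snaps over and stays.
- slicer_b_press (a point): Top face of slicer_b's rocker near its infeed-side end, 23 mm from the pivot: pressed straight down here to lock. About 66 mm above the worktop when unlocked, 53 mm when locked.
- apple: Apple, 72 mm wide, 63 mm high, stands loose between the slicers at the far side; leave alone.
- peeler: Peeler with a yellow handle, 170 mm long, lies loose to the right; leave alone.
- mug: White mug with a broad band, 85 mm wide, 90 mm high, stands loose at the right rear; leave alone.
- salt: Shaker with a metal cap, 44 mm wide, 90 mm high, stands loose at the right; leave alone.
Mind the look-alikes: they are no part of the job. There is more than one size of the gauge; the job needs the larger.

How it is judged:
By the outcome, as a careful person would: the job done as asked, in the order asked, and still so for the second after the job is handed in, with the robot touching nothing.
It also fails if it takes over 70 s, if anything falls off the work surface, if the arm or the gripper's body presses on something with over 40 N, if the wrist force passes 120 N, or if a joint passes its speed limit or range.

### The arm

A 7-joint arm with a two-finger parallel gripper is mounted at the origin on a cart in front of the work surface, level with it; the furniture and walls round the work are solid. World frame = base frame: x ahead of the robot, y to its left, z up, the work surface at z = 0. Lengths are in m, angles in rad, forces in N, time in s.
With the tool pointing down it reaches from about 0.4 to 0.875 m from the base axis. Payload 19.3 kg.
Tool frame: the origin (TCP) lies where the fingers leave the gripper's body, on its centre line; the fingertips stand bot.tip_reach ahead of it and the grasp point (between the pads) lies 54 mm ahead of it (bot.tip_reach is the distance from the TCP to the fingertips, in m); z points along the fingers, y is the line along which they close (so a half turn about z gives the same grasp; the last joint's range is limited). The gripper opens to 85 mm and grips with 20 to 120 N. Pads are 22 mm wide; open, the fingers measure 114 mm over their backs; the gripper's body (76 mm by 85 mm) begins 54 mm behind the grasp point. The pads swing forward as they close: fully open they stand 13 mm farther back than shut.
Start: joints at [1.177, 0.521, -0.036, 1.599, 0.021, 1.021, -0.113], TCP at [0.199, -0.593, 0.304] pointing down, gripper open.
Joint ranges: [-2.91, 2.91], [-0.3, 2.13], [-1.5, 1.42], [0.17, 2.43], [-1.26, 4.41], [0.16, 1.93], [-2.52, 2.52]. Speed limits (rad/s): [1.89, 1.89, 2.39, 2.39, 3.01, 3.01, 3.01].

### API

Orientations are given as [roll, pitch, yaw] about the fixed x, y, z axes, in that order (R = Rz(yaw) Ry(pitch) Rx(roll)).
In Python, from workcell import bot gives the robot as it stands. The module is installed in compiled form; this text tells all that it offers.
- The arm moves only by the shell command python3 -m jog 'ROWS' [FORCE]. ROWS is JSON, a list that holds one entry, the list of rows, each a list of 7 numbers: the shift along the tool's x, y, z in mm, then the turn, a rotation vector about the tool's x, y, z in rad, then the opening, from 0 (shut) to 1 (fully open). In form: [[[tx, ty, tz, wx, wy, wz, fingers], ...]]. A call has 1 to 5 rows; each row shifts and turns the commanded pose from where the row before left it, along the tool's axes as they then stand; what a row does not reach is not made up. A row lasts 1/10 s, in which the tool goes at most 50 mm and 8.59 degrees, less where a joint would pass 70% of its speed; a pose out of reach is approached as far as the arm can. A call is refused whole if a number of a shift passes 50 or a number of a turn 0.15, either way. A call with a gripper value outside its range is refused whole. The fingers move at their own pace and stop on an object; FORCE is the grip in N (left out, the last holds). Time passes only in rows, so rows that do not move let the fingers close. It gives the time, the measured TCP pose, the force, the opening and the grip force at its end, in the units of the state.
- bot.observe(): the state, without advancing time (a new reading comes with each control period).
- bot.grab_frame(name): name is "side" or "top" or "wrist"; returns a dict with "img" (384x512x3 uint8, red, green, blue), "intrinsics" (3x3 intrinsics, pixels), "k1" (the pictures are not rectified: a ray, as slopes to the right and down, at radius r is drawn at 1 + k1 r^2 times it, then the intrinsics apply), "R" (3x3) and "t" (3): a world point X has camera coordinates R X + t; the wrist camera has in their place "tool_from_camera" (4x4, takes a point from camera to tool coordinates, whose origin is the TCP and whose axes are the flange's). Camera axes: x right, y down, z forward; pixel columns grow to the right and rows downward; lengths in m; the calibration is good to about 2 mm. A picture is of the moment at which its call begins: read the wrist's pose just before it. There is no depth.
- bot.job_done(): hands the job in; it is judged then, once.
Trained networks look in a picture, given as the dict that the camera call returned (one of the last four; its "shot" number tells which), for a name from the list of things; names that differ only in an ending like _2 or _b are one class to them, and where a whole thing is asked for, a point or a joint stands for the part that bears it (a point fixed in the world has none). Each returns a list of dicts, best first, with "conf" (0 to 1); they miss things now and then, are a little off and sometimes report something else, mostly with a low value. They report only what shows in the picture. A call takes as long as a camera call. They do not tell look-alikes from the thing itself.
- bot.trace(query, picture): "region" (384x512 bool, what is visible of it).
- bot.spot_point(query, picture): "xyz" ([x, y, z] in m, in world coordinates, good to about 4 mm: a listed point, or the origin of a listed thing).
The state is a dict: "clock": time; "qpos": joint angles; "qd": joint speeds; "joint_efforts": joint torques, N m; "position": TCP position; "tool_rot": TCP orientation; "force": force on the tool from outside, world axes, zero at the start; "moment": the same for the moment, N m; "grip_width": finger opening in m; "finger_force": force on a finger pad.
Only numpy, scipy, OpenCV 4.12 (cv2) and the standard library are available. Lean on these libraries where they do the work, as an engineer would, in place of code of your own. Each camera call takes 0.05 s, during which the arm holds its last target. There are 200 camera calls.

## Working session

There is one attempt and no reset: what is moved stays moved. The work goes in short steps, Python scripts to look and compute and a shell command to move; the robot and the scene stay as the last step left them, time stands still between calls to the robot, and variables do not carry over. Pictures are saved under pics/ and viewed, at most 13 in all, crops included, and the job is handed in when it is done.

```bash
mkdir -p pics
cat > h.py <<'E'
import numpy as np, cv2
from workcell import bot
from scipy.spatial.transform import Rotation as Ro
def save(f,n): cv2.imwrite('pics/'+n,f['img'][:,:,::-1])
def ray(f,u,v,T=None):
    K=np.array(f['intrinsics']);p=np.array([(u-K[0,2])/K[0,0],(v-K[1,2])/K[1,1]])
    q=p.copy()
    for _ in range(20): q=p/(1+f['k1']*(q@q))
    d=np.array([q[0],q[1],1.])
    if T is None:
        R=np.array(f['R']);t=np.array(f['t']);return -R.T@t,R.T@d
    M=T@np.array(f['tool_from_camera']);return M[:3,3],M[:3,:3]@d
def atz(f,u,v,z,T=None):
    o,d=ray(f,u,v,T);return o+d*(z-o[2])/d[2]
def pose():
    s=bot.observe();T=np.eye(4);T[:3,:3]=Ro.from_euler('xyz',s['tool_rot']).as_matrix();T[:3,3]=s['position'];return T
E
python3 - <<'E'
from h import *
s=bot.observe();print(s['position'],s['tool_rot'],s['grip_width'],bot.tip_reach)
print(pose()[:3,:3].round(3))
for c in ('top','side'):
    f=bot.grab_frame(c);save(f,c+'0.png')
    for q in ['gauge','gauge_tip','slicer_a','slicer_a_edge','slicer_a_press','slicer_b_press','apple','peeler','mug','salt']:
        print(c,q,[(np.round(r['xyz'],3).tolist(),round(r['conf'],2)) for r in bot.spot_point(q,f)])
E
```

```text
[ 0.1987217  -0.59230897  0.30332612] [-3.14046750e+00  9.37666634e-05  3.23765472e-01] 0.08537133592129999 0.0726
[[ 0.948  0.318 -0.   ]
 [ 0.318 -0.948  0.001]
 [-0.    -0.001 -1.   ]]
top gauge [([0.45, -0.251, 0.004], 0.6)]
top gauge_tip [([0.512, -0.39, 0.003], 0.55), ([0.509, -0.224, 0.001], 0.53)]
top slicer_a [([0.521, -0.039, 0.001], 0.87), ([0.518, 0.233, 0.002], 0.75)]
top slicer_a_edge [([0.524, 0.238, 0.043], 0.7), ([0.449, -0.345, 0.004], 0.31)]
top slicer_a_press [([0.543, 0.17, 0.067], 0.48)]
top slicer_b_press [([0.543, -0.107, 0.063], 0.61), ([0.705, 0.086, -0.001], 0.32)]
top apple [([0.704, 0.084, -0.0], 0.97)]
top peeler [([0.47, -0.467, 0.002], 0.83)]
top mug [([0.646, -0.357, -0.001], 0.77)]
top salt [([0.583, -0.441, 0.002], 0.48)]
side gauge [([0.444, -0.246, 0.002], 0.82), ([0.448, -0.353, -0.004], 0.69), ([0.545, -0.098, 0.067], 0.2)]
side gauge_tip [([0.516, -0.394, 0.001], 0.75), ([0.505, -0.225, 0.004], 0.53)]
side slicer_a [([0.521, -0.039, 0.002], 0.87), ([0.544, -0.103, 0.067], 0.74), ([0.52, 0.234, -0.001], 0.7)]
side slicer_a_edge [([0.52, 0.238, 0.039], 0.83), ([0.47, -0.472, 0.004], 0.47)]
side slicer_a_press [([0.519, 0.239, 0.04], 0.57), ([0.546, 0.171, 0.066], 0.49), ([0.645, -0.359, -0.0], 0.44)]
side slicer_b_press [([0.545, -0.103, 0.068], 0.66)]
side apple [([0.71, 0.084, 0.002], 0.55)]
side peeler [([0.47, -0.471, 0.004], 0.91)]
side mug [([0.647, -0.36, 0.002], 0.74)]
side salt [([0.584, -0.441, 0.004], 0.91)]
```

```bash
cd pics; python3 -c "
import cv2,numpy as np
a=cv2.imread('top0.png');b=cv2.imread('side0.png');cv2.imwrite('v1.png',cv2.resize(np.vstack([a]),(800,600)));cv2.imwrite('v2.png',cv2.resize(b,(800,600)))"
```

```text
(no output)
```

View pics/v1.png

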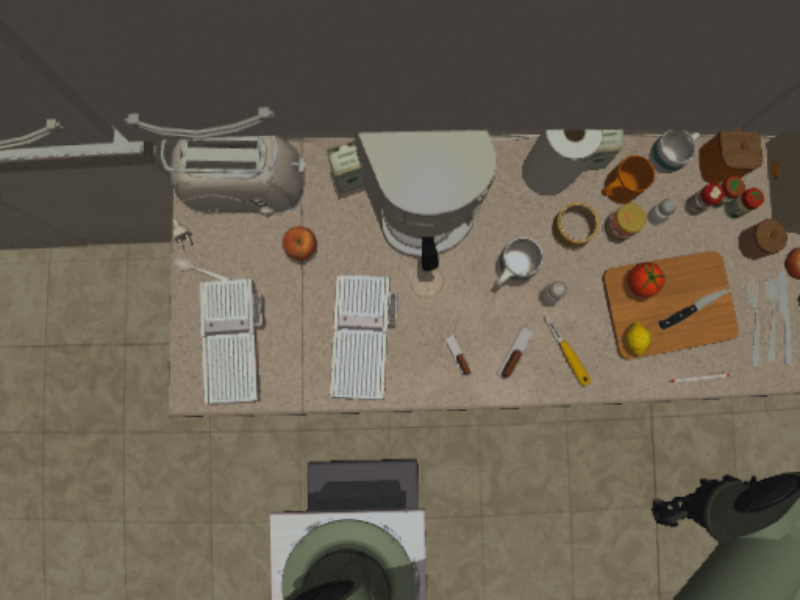

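View pics/v2.png

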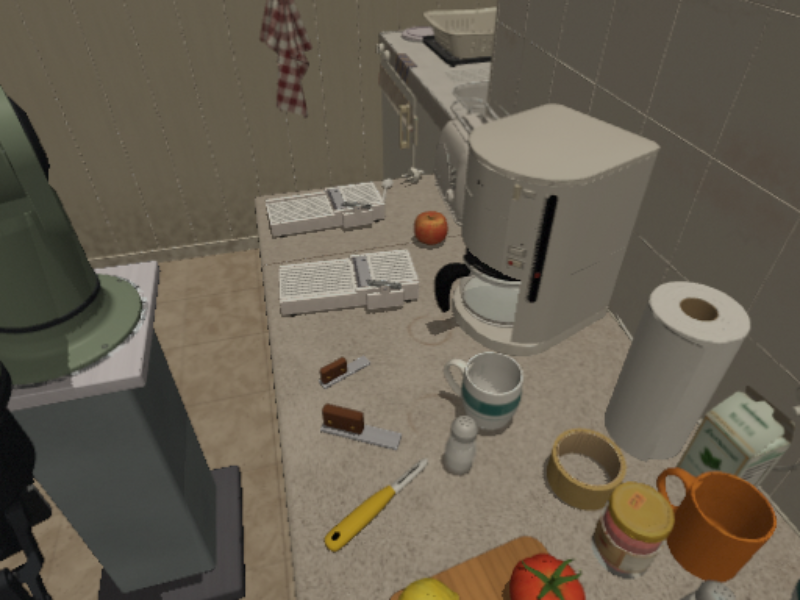

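The top view shows the slicers at (229,340) and (360,337). The larger gauge has its grip at (513,362) and its tip at (525,330), the small look-alike is at (458,355), and the apple is at (299,243). The side view agrees, and the tip lies about 80 mm from the grip for the gauge near y=-0.36. Next I measure the axes.

```bash
cat >> h.py <<'E'
def rect(f,m,z,T=None):
    c=max(cv2.findContours(m.astype(np.uint8),0,2)[0],key=cv2.contourArea)[:,0,:]
    P=np.array([atz(f,u,v,z,T)[:2] for u,v in c]);(a,b,_)=cv2.minAreaRect((P*1000).astype(np.float32))and cv2.minAreaRect((P*1000).astype(np.float32))
    bx=cv2.boxPoints((a,b,_));e=[bx[1]-bx[0],bx[2]-bx[1]];l=max(e,key=np.linalg.norm);l=l*np.sign(l[0])
    return np.round(a,1),np.round(b,1),np.round(np.degrees(np.arctan2(l[1],l[0])),2)
E
python3 - <<'E'
from h import *
f=bot.grab_frame('top')
for q,z in(('slicer_a',.037),('gauge',.003)):
    for r in bot.trace(q,f): print(q,round(r['conf'],2),r['region'].sum(),rect(f,r['region'],z))
for i in range(2):
    for c in('top','side'):
        f=bot.grab_frame(c)
        for q in('slicer_a','slicer_a_edge','slicer_a_press','gauge','gauge_tip'):
            print(c,q,[(np.round(r['xyz'],3).tolist(),round(r['conf'],2)) for r in bot.spot_point(q,f) if r['conf']>.4])
T=pose();print((T[:3,:3].T@(np.array([.46,-.36,.25])-T[:3,3]))*1000)
E
```

```text
slicer_a 0.9 2785 (array([507. , -46.3]), array([127.2, 251.6]), np.float32(-4.83))
slicer_a 0.78 2814 (array([504.2, 221.6]), array([251. , 129.6]), np.float32(2.98))
gauge 0.71 169 (array([ 463.2, -241.1]), array([87.3, 21.4]), np.float32(22.59))
gauge 0.59 277 (array([ 464.8, -362.6]), array([ 27.9, 117.3]), np.float32(-29.62))
top slicer_a [([0.52, 0.239, 0.004], 0.89), ([0.522, -0.04, 0.004], 0.81)]
top slicer_a_edge []
top slicer_a_press [([0.544, 0.17, 0.066], 0.64)]
top gauge [([0.449, -0.251, 0.001], 0.73), ([0.448, -0.346, 0.004], 0.55)]
top gauge_tip [([0.513, -0.391, 0.004], 0.74), ([0.509, -0.228, 0.003], 0.52), ([0.448, -0.349, 0.003], 0.45)]
side slicer_a [([0.522, 0.233, -0.002], 0.97), ([0.519, -0.039, 0.003], 0.95), ([0.582, -0.441, 0.002], 0.55)]
side slicer_a_edge [([0.52, 0.241, 0.039], 0.69)]
side slicer_a_press [([0.548, 0.172, 0.068], 0.52)]
side gauge [([0.448, -0.352, -0.002], 0.84), ([0.445, -0.246, -0.0], 0.73)]
side gauge_tip [([0.515, -0.391, -0.0], 0.92), ([0.505, -0.222, 0.004], 0.59)]
top slicer_a [([0.524, -0.04, 0.002], 0.7)]
top slicer_a_edge [([0.525, 0.237, 0.04], 0.6)]
top slicer_a_press [([0.542, 0.172, 0.064], 0.64)]
top gauge [([0.45, -0.349, 0.002], 0.84), ([0.545, 0.17, 0.064], 0.69), ([0.451, -0.248, 0.003], 0.64)]
top gauge_tip [([0.509, -0.389, 0.005], 0.78), ([0.505, -0.225, 0.003], 0.74), ([0.643, -0.36, 0.001], 0.49)]
side slicer_a [([0.517, -0.04, 0.002], 0.82), ([0.52, 0.234, 0.0], 0.8)]
side slicer_a_edge [([0.522, 0.24, 0.039], 0.66)]
side slicer_a_press [([0.55, 0.169, 0.064], 0.47)]
side gauge [([0.446, -0.356, -0.005], 0.83), ([0.446, -0.246, -0.002], 0.79), ([0.643, -0.359, 0.002], 0.6)]
side gauge_tip [([0.506, -0.224, 0.004], 0.93), ([0.516, -0.391, 0.001], 0.73)]
[ 321.56379596 -137.37330907   53.89018623]
```

```bash
python3 -m jog '[[[44.5,-21.5,10,0,0,0,1],[44.5,-21.5,10,0,0,0,1],[44.5,-21.5,10,0,0,0,1],[44.5,-21.5,10,0,0,0,1],[44.5,-21.5,10,0,0,0,1]]]' 80
python3 -m jog '[[[44.5,-21.5,10,0,0,0,1],[44.5,-21.5,10,0,0,0,1],[0,0,0,0,0,0.14,1],[0,0,0,0,0,0.14,1],[0,0,0,0,0,0.14,1]]]'
python3 -m jog '[[[0,0,0,0,0,0.14,1],[0,0,0,0,0,0.14,1],[0,0,0,0,0,0.14,1],[0,0,0,0,0,0,1],[0,0,0,0,0,0,1]]]'
python3 - <<'E'
from h import *
T=pose();f=bot.grab_frame('wrist');save(f,'w1.png')
for q in('gauge','gauge_tip'): print(q,[(np.round(r['xyz'],4).tolist(),round(r['conf'],2)) for r in bot.spot_point(q,f)])
for r in bot.trace('gauge',f): print(round(r['conf'],2),r['region'].sum(),rect(f,r['region'],.006,T))
print(T.round(3),bot.observe()['tool_rot'])
E
```

```text
clock: 2.95
position: [0.3752, -0.4198, 0.2542]
tool_rot: [3.141, -0.0, 0.324]
force: [0.7, -1.4, -0.7]
grip_width: 0.0855
finger_force: 0.0
clock: 3.45
position: [0.4445, -0.3525, 0.2345]
tool_rot: [3.142, 0.0, -0.101]
force: [-0.5, 0.3, 0.6]
grip_width: 0.0853
finger_force: 0.0
clock: 3.95
position: [0.4443, -0.3526, 0.2345]
tool_rot: [3.141, 0.0, -0.512]
force: [-0.3, -0.2, 0.6]
grip_width: 0.0856
finger_force: 0.0
gauge [([0.4456, -0.3469, -0.0019], 0.79), ([0.4493, -0.2467, 0.0022], 0.74)]
gauge_tip [([0.5157, -0.3875, 0.0105], 0.97), ([0.5071, -0.2247, 0.0001], 0.91)]
0.74 2355 (array([ 460.8, -359. ]), array([ 25.7, 125.6]), np.float32(-31.13))
0.6 1506 (array([ 461.5, -239.1]), array([86.8, 32.9]), np.float32(21.94))
[[ 0.872 -0.49  -0.     0.444]
 [-0.49  -0.872 -0.    -0.353]
 [-0.     0.    -1.     0.234]
 [ 0.     0.     0.     1.   ]] [-3.14145190e+00 -4.93227566e-05 -5.14364788e-01]
```

View pics/w1.png

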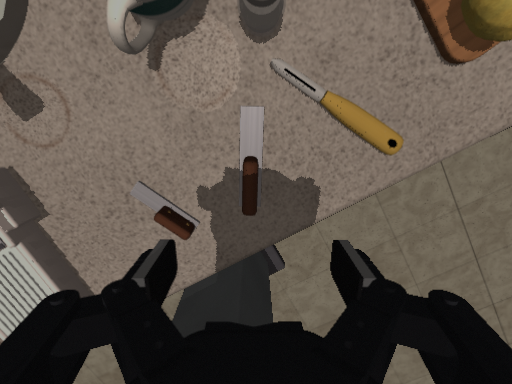

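The wrist view shows the larger gauge upright in the frame. The tip middle is at about (252,107), the grip's top runs from (251,158) to (250,213), and the fingers straddle it below.

```bash
cat > g.py <<'E'
from h import *
f=bot.grab_frame('wrist');T=pose()
I=f['img'].astype(int);g=cv2.cvtColor(f['img'],cv2.COLOR_RGB2HSV)
r=bot.trace('gauge',f)[0]['region'];
wood=r&(g[...,1]>110); steel=r&(g[...,1]<70)
for n,m,z in(('wood',wood,.044),('steel',steel,.006)):
    print(n,m.sum(),rect(f,m,z,T))
E
python3 - <<'E'
from g import *
tip=atz(f,252.5,106.5,.006,T);a=atz(f,251,158,.044,T);b=atz(f,250,214,.044,T)
print(tip,a,b)
d=(tip-b)[:2];print(np.degrees(np.arctan2(d[1],d[0])),np.linalg.norm(a-b))
E
```

```text
wood 685 (array([ 451.5, -261.5]), array([41.7, 20.8]), np.float32(23.09))
steel 828 (array([ 463.3, -244.7]), array([88.3, 30.8]), np.float32(15.57))
[ 0.51357464 -0.39204587  0.006     ] [ 0.47180933 -0.36677776  0.044     ] [ 0.42062594 -0.33644445  0.044     ]
-30.88763962488126 0.05949663363405451
```

```bash
python3 -m jog '[[[1,0,40,0,0,0.022,0.5],[0,0,40,0,0,0,0.5],[0,0,40,0,0,0,0.5],[0,0,20,0,0,0,0.5],[0,0,9,0,0,0,0.5]]]' 80
python3 -m jog '[[[0,0,0,0,0,0,0.5],[0,0,0,0,0,0,0],[0,0,0,0,0,0,0],[0,0,0,0,0,0,0],[0,0,0,0,0,0,0]]]' 80
python3 -m jog '[[[0,0,0,0,0,0,0],[0,0,-30,0,0,0,0],[0,0,-40,0,0,0,0],[0,0,-40,0,0,0,0],[0,0,0,0,0,0,0]]]' 80
python3 - <<'E'
from h import *
f=bot.grab_frame('wrist');save(f,'w2.png');T=pose();print(T.round(4),bot.observe()['tool_rot'])
for q in('gauge','gauge_tip'): print(q,[(np.round(r['xyz'],4).tolist(),round(r['conf'],2)) for r in bot.spot_point(q,f)])
E
```

```text
clock: 4.75
position: [0.4443, -0.3528, 0.0835]
tool_rot: [-3.141, 0.003, -0.538]
force: [0.2, -0.9, 1.4]
grip_width: 0.0424
finger_force: 0.0
clock: 5.25
position: [0.4457, -0.3536, 0.087]
tool_rot: [-3.142, -0.002, -0.538]
force: [-0.8, 1.8, 6.7]
grip_width: 0.0148
finger_force: 78.7
clock: 5.75
position: [0.4466, -0.3546, 0.2012]
tool_rot: [3.141, -0.008, -0.538]
force: [1.0, -1.0, -3.1]
grip_width: 0.0147
finger_force: 78.3
[[ 8.586e-01 -5.125e-01  4.900e-03  4.461e-01]
 [-5.125e-01 -8.587e-01 -3.000e-03 -3.539e-01]
 [ 5.700e-03  1.000e-04 -1.000e+00  1.987e-01]
 [ 0.000e+00  0.000e+00  0.000e+00  1.000e+00]] [ 3.14152395 -0.00569928 -0.53814751]
gauge [([0.4444, -0.351, 0.1154], 0.97), ([0.4516, -0.2465, 0.0002], 0.74)]
gauge_tip [([0.5089, -0.2224, -0.0017], 0.74), ([0.4475, -0.3514, 0.1127], 0.73), ([0.5157, -0.3957, 0.1226], 0.63)]
```

View pics/w2.png

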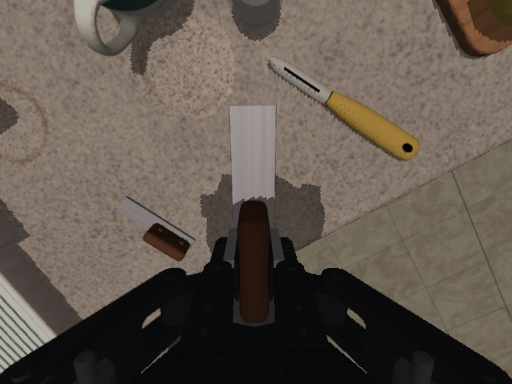

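The gauge is held squarely. Its tip is at (253,105), 45 px wide, and the grip sits between the pads. I carry it to the nearer, right slicer and look from there.

```bash
python3 -m jog '[[[0,0,-20,0,0,-0.122,0],[0,0,-20,0,0,-0.122,0],[0,0,-10,0,0,-0.122,0],[0,0,0,0,0,-0.122,0],[-8,-44,0,0,0,0,0]]]'
python3 -m jog '[[[-8,-44,0,0,0,0,0],[-8,-44,0,0,0,0,0],[-8,-44,0,0,0,0,0],[-8,-44,0,0,0,0,0],[-8,-44,0,0,0,0,0]]]'
python3 -m jog '[[[-8,-44,0,0,0,0,0],[0,0,0,0,0,0,0],[0,0,0,0,0,0,0]]]'
python3 - <<'E'
from h import *
f=bot.grab_frame('wrist');save(f,'w3.png');T=pose();print(T.round(4),bot.observe()['tool_rot'])
for q in('slicer_a','slicer_a_edge','slicer_a_press','gauge','gauge_tip'): print(q,[(np.round(r['xyz'],4).tolist(),round(r['conf'],2)) for r in bot.spot_point(q,f)])
E
```

```text
clock: 6.4
position: [0.4386, -0.3124, 0.2446]
tool_rot: [3.14, 0.0, -0.05]
force: [1.7, 1.0, -2.4]
grip_width: 0.0146
finger_force: 78.3
clock: 6.9
position: [0.4094, -0.0855, 0.2447]
tool_rot: [-3.141, 0.001, -0.05]
force: [1.5, 0.4, -1.5]
grip_width: 0.0143
finger_force: 78.3
clock: 7.2
position: [0.4043, -0.0421, 0.2449]
tool_rot: [-3.142, 0.001, -0.048]
force: [-0.4, -0.8, -2.4]
grip_width: 0.0147
finger_force: 78.5
[[ 9.988e-01 -4.980e-02 -1.100e-03  4.044e-01]
 [-4.980e-02 -9.988e-01 -1.000e-04 -4.300e-02]
 [-1.100e-03  2.000e-04 -1.000e+00  2.450e-01]
 [ 0.000e+00  0.000e+00  0.000e+00  1.000e+00]] [ 3.14143843e+00  1.06199216e-03 -4.98438593e-02]
slicer_a [([0.5212, -0.0411, -0.0016], 0.86)]
slicer_a_edge []
slicer_a_press []
gauge [([0.4476, -0.2434, 0.003], 0.75)]
gauge_tip [([0.5108, -0.2237, -0.0004], 0.94), ([0.4807, -0.0444, 0.1626], 0.68)]
```

View pics/w3.png

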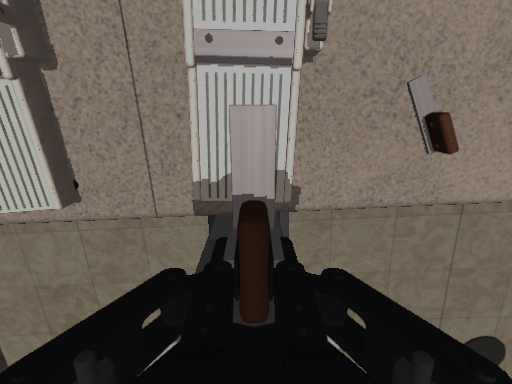

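The gauge's tip is at (253,105) over the infeed. The cutting edge runs along about (197,64) to (292,66), and the cheeks go from (190,70) to (194,205) on the left and (299,70) to (291,205) on the right. I project these.

```bash
cat > s.py <<'E'
from h import *
I=cv2.imread('pics/w3.png');cv2.imwrite('pics/c3.png',cv2.resize(I[0:225,160:350],None,fx=2.65,fy=2.65,interpolation=2))
f=bot.grab_frame('wrist');T=pose()
m=[r for r in bot.trace('slicer_a',f)]
for r in m: print(r['conf'],r['region'].sum(),np.argwhere(r['region']).mean(0))
L=[atz(f,u,v,.037,T) for u,v in((189.5,75),(194,200))];R=[atz(f,u,v,.037,T) for u,v in((299,75),(291.5,200))]
E=[atz(f,u,v,.0435,T) for u,v in((198,65),(291,67))]
print(np.round(L,4),np.round(R,4),np.round(E,4))
G=[(np.linalg.inv(T)@np.r_[atz(f,u,105,T[2,3]-.0805,T),1])[:3] for u in(230,253.5,276.5)]
print(np.round(G,4))
E
python3 s.py
```

```text
0.87 11029 [120.51364584  27.12721008]
0.61 19096 [ 78.96444282 243.5106305 ]
[[0.5152 0.0115 0.037 ]
 [0.3884 0.0224 0.037 ]] [[ 0.5099 -0.0938  0.037 ]
 [ 0.3828 -0.0856  0.037 ]] [[ 0.5225  0.0011  0.0435]
 [ 0.5164 -0.0853  0.0435]]
[[ 0.0783 -0.0117  0.0805]
 [ 0.0783  0.0009  0.0805]
 [ 0.0783  0.0132  0.0805]]
```

View pics/c3.png

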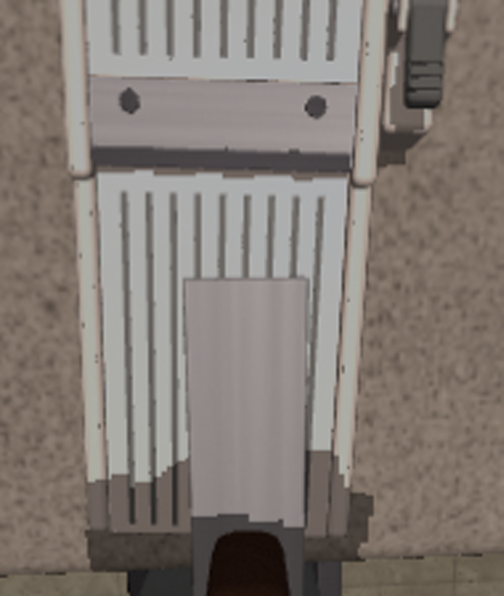

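```bash
python3 -m jog '[[[0,0,0,0,0,0.025,0],[22.7,-10.7,20,0,0,0,0],[0,0,40,0,0,0,0],[0,0,40,0,0,0,0],[0,0,13,0,0,0,0]]]'
python3 -m jog '[[[0,0,0,0,0,0,0],[0,0,0,0,0,0,0],[0,0,2,0,0,0,0],[0,0,0,0,0,0,0]]]'
python3 -m jog '[[[0,0,2,0,0,0,0],[0,0,0,0,0,0,0]]]'
```

```text
clock: 8.1
position: [0.4269, -0.0338, 0.1296]
tool_rot: [3.141, 0.004, -0.076]
force: [0.3, -0.2, -1.1]
grip_width: 0.0147
finger_force: 78.5
clock: 8.5
position: [0.4285, -0.0339, 0.1313]
tool_rot: [-3.141, -0.002, -0.076]
force: [-0.2, -0.2, -1.5]
grip_width: 0.0148
finger_force: 78.5
clock: 8.7
position: [0.4281, -0.0339, 0.1287]
tool_rot: [-3.142, -0.0, -0.075]
force: [0.1, -0.1, -2.2]
grip_width: 0.0148
finger_force: 78.5
```

```bash
for i in 1; do
python3 -m jog '[[[0,0,2,0,0,0,0],[0,0,0,0,0,0,0]]]'|egrep 'pos|force: \['
python3 -m jog '[[[0,0,2,0,0,0,0],[0,0,0,0,0,0,0]]]'|egrep 'pos|force: \['
python3 -m jog '[[[0,0,1.5,0,0,0,0],[0,0,0,0,0,0,0]]]'|egrep 'pos|force: \['
python3 -m jog '[[[0,0,1.5,0,0,0,0],[0,0,0,0,0,0,0]]]'|egrep 'pos|force: \['
done
```

```text
position: [0.428, -0.0339, 0.1263]
force: [0.3, 0.6, -1.1]
position: [0.4279, -0.0339, 0.1243]
force: [-0.4, -0.9, -2.1]
position: [0.428, -0.0339, 0.1228]
force: [0.2, -0.5, -0.9]
position: [0.428, -0.0338, 0.1224]
force: [-8.6, 1.6, 36.5]
```

The bed is felt at 35.5–36 mm, which suggests the thin setting. I confirm with a gentle push.

```bash
python3 -m jog '[[[0,0,-1,0,0,0,0],[4,0,0,0,0,0,0],[4,0,0,0,0,0,0],[0,0,0,0,0,0,0],[0,0,0,0,0,0,0]]]'|egrep 'pos|force: \['
python3 -m jog '[[[2,0,0,0,0,0,0],[0,0,0,0,0,0,0]]]'|egrep 'pos|force: \['
python3 -m jog '[[[1.5,0,0,0,0,0,0],[0,0,0,0,0,0,0]]]'|egrep 'pos|force: \['
python3 -m jog '[[[1,0,0,0,0,0,0],[0,0,0,0,0,0,0]]]'|egrep 'pos|force: \['
python3 -m jog '[[[1,0,0,0,0,0,0],[0,0,0,0,0,0,0]]]'|egrep 'pos|force: \['
```

```text
position: [0.4364, -0.0345, 0.1225]
force: [-1.3, -0.5, 5.0]
position: [0.4367, -0.0346, 0.1225]
force: [-14.6, 3.5, 21.2]
position: [0.437, -0.0346, 0.1224]
force: [-22.6, 4.7, 32.5]
position: [0.4382, -0.0348, 0.1224]
force: [-21.1, 2.8, 27.6]
position: [0.439, -0.0349, 0.1224]
force: [-22.8, 2.4, 31.2]
```

```bash
python3 -m jog '[[[-4,0,-1,0,0,0,0],[-4,0,-1,0,0,0,0],[0,0,0,0,0,0,0],[0,0,0,0,0,0,0]]]'
python3 - <<'E'
from h import *
f=bot.grab_frame('wrist');T=pose();print(T[:3,3].round(4),bot.observe()['tool_rot'])
I=cv2.cvtColor(f['img'],cv2.COLOR_RGB2BGR);cv2.imwrite('pics/c4.png',cv2.resize(I[0:345,150:360],None,fx=1.7,fy=1.7,interpolation=2))
E
```

```text
clock: 11.2
position: [0.4338, -0.0343, 0.1244]
tool_rot: [-3.142, -0.0, -0.075]
force: [-0.1, -0.0, -1.3]
grip_width: 0.0146
finger_force: 78.6
[ 0.4338 -0.0343  0.1244] [-3.14153235e+00 -2.20323184e-04 -7.52775126e-02]
```

View pics/c4.png

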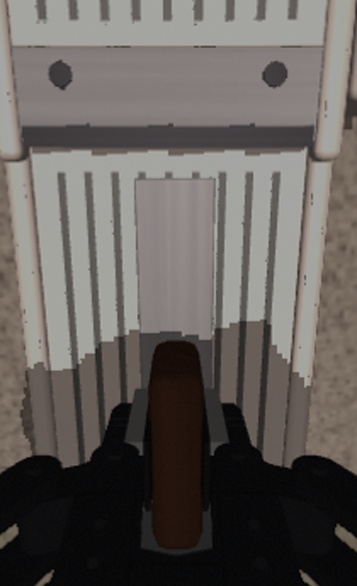

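The tip is at (174,180) of the crop, about 10 mm short of the edge, and it has not slipped in the grip. So the earlier resistance was bed friction. I try again slightly higher.

```bash
python3 -m jog '[[[3,0,0.8,0,0,0,0],[3,0,0,0,0,0,0],[0,0,0,0,0,0,0],[0,0,0,0,0,0,0]]]'|egrep 'pos|force: \['
python3 -m jog '[[[1.5,0,0,0,0,0,0],[0,0,0,0,0,0,0],[0,0,0,0,0,0,0]]]'|egrep 'pos|force: \['
python3 -m jog '[[[1.5,0,0,0,0,0,0],[0,0,0,0,0,0,0],[0,0,0,0,0,0,0]]]'|egrep 'pos|force: \['
python3 -m jog '[[[1,0,0,0,0,0,0],[0,0,0,0,0,0,0]]]'|egrep 'pos|force: \['
python3 -m jog '[[[1,0,0,0,0,0,0],[0,0,0,0,0,0,0]]]'|egrep 'pos|force: \['
```

```text
position: [0.4396, -0.0347, 0.1236]
force: [0.5, 0.3, -1.5]
position: [0.441, -0.0349, 0.1237]
force: [0.6, 0.5, -1.7]
position: [0.4425, -0.035, 0.1237]
force: [-0.3, 0.6, -1.4]
position: [0.4436, -0.035, 0.1237]
force: [-0.5, 0.3, -1.4]
position: [0.4443, -0.0352, 0.1236]
force: [-1.0, 0.9, -0.5]
```

```bash
python3 -m jog '[[[1,0,0,0,0,0,0],[0,0,0,0,0,0,0]]]'|egrep 'pos|force: \['
python3 -m jog '[[[1,0,0,0,0,0,0],[0,0,0,0,0,0,0]]]'|egrep 'pos|force: \['
python3 -m jog '[[[1,0,0,0,0,0,0],[0,0,0,0,0,0,0]]]'|egrep 'pos|force: \['
```

```text
position: [0.4445, -0.0352, 0.1235]
force: [-7.8, -0.3, 0.1]
position: [0.4448, -0.0353, 0.1233]
force: [-9.6, 1.6, 1.6]
position: [0.4449, -0.0353, 0.1232]
force: [-16.2, 2.4, 7.1]
```

It jams: the force rises with no advance at tip x ≈ 0.5227, right at the edge. So the right slicer is the thin one, and I move to the left.

```bash
python3 -m jog '[[[-10,0,0,0,0,0,0],[-15,0,-30,0,0,0,0],[-15,0,-45,0,0,0,0],[0,0,-45,0,0,0,0],[-3,-45,0,0,0,-0.025,0]]]'|egrep 'pos|force: \['
python3 -m jog '[[[-2,-45,0,0,0,-0.025,0],[-1,-45,0,0,0,-0.025,0],[0,-45,0,0,0,-0.025,0],[1,-45,0,0,0,-0.025,0],[2,-45,0,0,0,0,0]]]'|egrep 'pos|force: \['
python3 -m jog '[[[0,0,0,0,0,0,0],[0,0,0,0,0,0,0],[0,0,0,0,0,0,0]]]'|egrep 'pos|force: \['
python3 - <<'E'
from h import *
f=bot.grab_frame('wrist');T=pose();print(T[:3,3].round(4),bot.observe()['tool_rot'])
I=cv2.cvtColor(f['img'],cv2.COLOR_RGB2BGR);cv2.imwrite('pics/w5.png',cv2.resize(I[:330],None,fx=1.56,fy=1.56,interpolation=2))
E
```

```text
position: [0.4095, 0.0095, 0.2483]
force: [1.9, 1.8, -3.5]
position: [0.4076, 0.2397, 0.2438]
force: [1.3, -0.7, -2.5]
position: [0.408, 0.237, 0.2436]
force: [0.5, -0.0, -1.1]
[0.4081 0.2368 0.2437] [ 3.14119939e+00 -2.50022560e-05  4.83576484e-02]
```

View pics/w5.png

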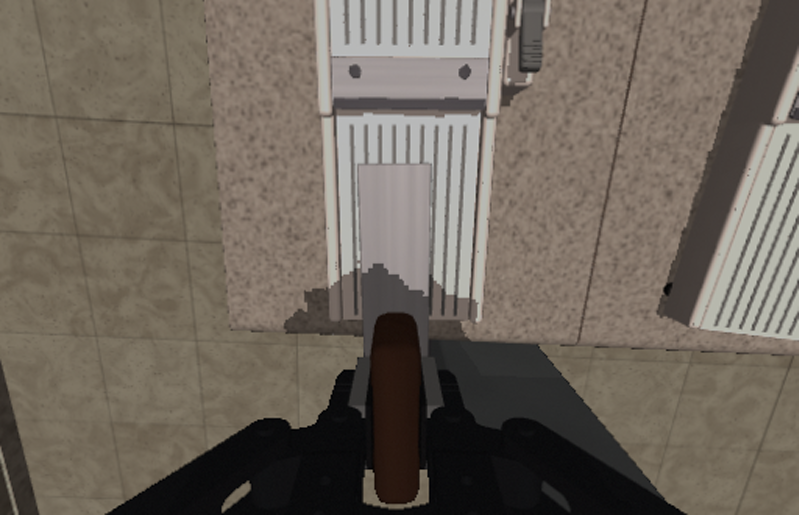

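The gauge's tip is at (394,164) of the view. The cutting edge runs about (335,110) to (487,109), the cheeks run (320,120) to (331,315) and (496,120) to (480,315), and the rocker is at (530,35).

Run:
```python
from h import *
f=bot.grab_frame('wrist');T=pose();k=1.56
P=lambda u,v,z:atz(f,u/k,v/k,z,T)
L=[P(320,120,.037),P(331,315,.037)];R=[P(496,120,.037),P(480,315,.037)];E=[P(335,110,.0435),P(487,109,.0435)]
print(np.round(L,4),np.round(R,4),np.round(E,4))
for p in(L,R):
    d=p[0]-p[1];print(np.degrees(np.arctan2(d[1],d[0])))
d=E[0]-E[1];print(np.degrees(np.arctan2(-d[0],d[1])))
print(P(531,70,.064))
for q in('slicer_a','slicer_a_edge','slicer_a_press'): print(q,[(np.round(r['xyz'],4).tolist(),round(r['conf'],2)) for r in bot.spot_point(q,f)])
```

```text
[[0.5118 0.2873 0.037 ]
 [0.3849 0.2804 0.037 ]] [[0.517  0.1792 0.037 ]
 [0.39   0.175  0.037 ]] [[0.5171 0.2772 0.0435]
 [0.522  0.1867 0.0435]]
3.1311832957961796
1.898929148810837
3.106617430677326
[0.53912083 0.16942195 0.064     ]
slicer_a [([0.5226, -0.0426, 0.0004], 0.93), ([0.52, 0.2318, 0.0046], 0.68)]
slicer_a_edge [([0.5226, 0.2288, 0.0356], 0.59)]
slicer_a_press [([0.5503, 0.1708, 0.0698], 0.59)]
```

```bash
python3 -m jog '[[[20.5,9,25,0,0,0,0],[0,0,40,0,0,0,0],[0,0,40,0,0,0,0],[0,0,14,0,0,0,0],[0,0,0,0,0,0,0]]]'|egrep 'pos|force: \['
python3 -m jog '[[[0,0,3,0,0,0,0],[0,0,0,0,0,0,0],[0,0,0,0,0,0,0]]]'|egrep 'pos|force: \['
python3 -m jog '[[[0,0,2,0,0,0,0],[0,0,0,0,0,0,0]]]'|egrep 'pos|force: \['
python3 -m jog '[[[0,0,1,0,0,0,0],[0,0,0,0,0,0,0]]]'|egrep 'pos|force: \['
```

```text
position: [0.4282, 0.2292, 0.1229]
force: [-0.3, 0.9, -0.1]
position: [0.4294, 0.2301, 0.1227]
force: [-0.3, -0.0, -1.9]
position: [0.4291, 0.2299, 0.1199]
force: [-0.5, -0.4, -2.2]
position: [0.4289, 0.2299, 0.1187]
force: [0.0, -0.0, -2.8]
```

There is no contact 4 mm below the other bed's height, so this is the thick slicer. I slide in with about 1 mm under the blade.

```bash
python3 -m jog '[[[0,0,0.5,0,0,0,0],[4,0,0,0,0,0,0],[4,0,0,0,0,0,0],[4,0,0,0,0,0,0],[0,0,0,0,0,0,0]]]'|egrep 'pos|force: \['
python3 -m jog '[[[3,0,0,0,0,0,0],[3,0,0,0,0,0,0],[0,0,0,0,0,0,0]]]'|egrep 'pos|force: \['
python3 -m jog '[[[3,0,0,0,0,0,0],[3,0,0,0,0,0,0],[0,0,0,0,0,0,0]]]'|egrep 'pos|force: \['
```

```text
position: [0.4416, 0.2305, 0.1182]
force: [-0.5, 0.1, -1.8]
position: [0.4473, 0.2308, 0.1182]
force: [0.1, -0.4, -1.8]
position: [0.4534, 0.2311, 0.1182]
force: [0.3, 0.8, -1.4]
```

The tip is past the edge and moving freely.

```bash
python3 -m jog '[[[7,0,0,0,0,0,0],[7,0,0,0,0,0,0],[7,0,0,0,0,0,0],[7,0,0,0,0,0,0],[0,0,0,0,0,0,0]]]'|egrep 'pos|force: \['
python3 -m jog '[[[6,0,0,0,0,0,0],[3,0,0,0,0,0,0],[0,0,0,0,0,0,0],[0,0,0,0,0,0,0]]]'|egrep 'pos|force: \['
python3 -m jog '[[[1.5,0,0,0,0,0,0],[0,0,0,0,0,0,0]]]'|egrep 'pos|force: \['
python3 -m jog '[[[1.5,0,0,0,0,0,0],[0,0,0,0,0,0,0]]]'|egrep 'pos|force: \['
```

```text
position: [0.4819, 0.2324, 0.1182]
force: [0.5, 0.5, -1.6]
position: [0.4898, 0.2329, 0.1181]
force: [-0.3, 0.8, -1.6]
position: [0.4915, 0.233, 0.1182]
force: [-0.3, -0.5, -2.3]
position: [0.4931, 0.2331, 0.1182]
force: [0.0, -0.3, -1.3]
```

```bash
python3 -m jog '[[[1.5,0,0,0,0,0,0],[0,0,0,0,0,0,0]]]'|egrep 'pos|force: \['
python3 -m jog '[[[1,0,0,0,0,0,0],[0,0,0,0,0,0,0]]]'|egrep 'pos|force: \['
python3 -m jog '[[[0.7,0,0,0,0,0,0],[0,0,0,0,0,0,0]]]'|egrep 'pos|force: \['
python3 - <<'E'
from h import *
f=bot.grab_frame('wrist');T=pose();print(T[:3,3].round(4),bot.observe()['tool_rot'])
I=cv2.cvtColor(f['img'],cv2.COLOR_RGB2BGR);cv2.imwrite('pics/w6.png',cv2.resize(I[40:340,100:420],None,fx=1.9,fy=1.9,interpolation=2))
E
```

```text
position: [0.4946, 0.2332, 0.1182]
force: [0.5, -0.0, -2.2]
position: [0.4955, 0.2332, 0.1182]
force: [-0.3, -0.5, -1.4]
position: [0.4957, 0.2332, 0.1181]
force: [-4.4, -0.5, 1.1]
[0.4957 0.2332 0.1181] [3.14139672e+00 7.74410050e-04 4.98926342e-02]
```

View pics/w6.png

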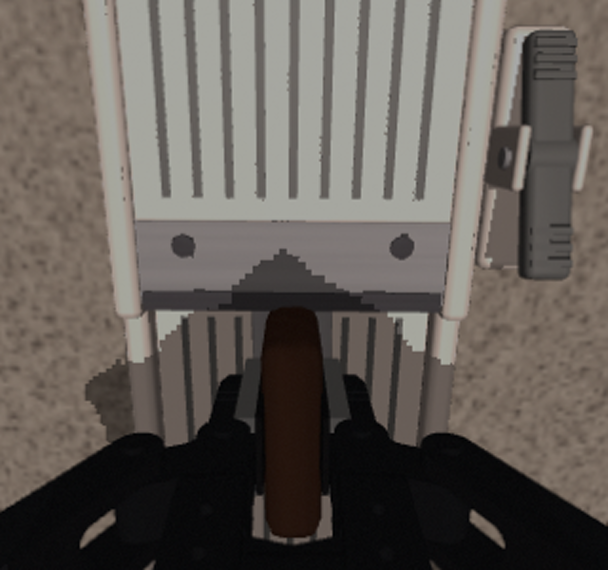

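The grip's front is flush with the cutting edge at (292,310) and the contact force is 4 N, so the gauge is fully home. The rocker is at (548,155) with its infeed end at (546,275). I release, rise, close, and move above the press point.

```bash
python3 -m jog '[[[-0.5,0,0.7,0,0,0,0],[0,0,0,0,0,0,0],[0,0,0,0,0,0,0.35],[0,0,0,0,0,0,0.35],[0,0,0,0,0,0,0.35]]]'
python3 -m jog '[[[0,0,0,0,0,0,0.35],[0,0,-25,0,0,0,0.35],[0,0,-40,0,0,0,0.35],[22.5,33.5,0,0,0,0,0],[22.5,33.5,0,0,0,0,0]]]'
python3 -m jog '[[[0,0,0,0,0,0,0],[0,0,0,0,0,0,0],[0,0,0,0,0,0,0]]]'
python3 - <<'E'
from h import *
f=bot.grab_frame('wrist');save(f,'w7.png');T=pose();print(T[:3,3].round(4),bot.observe()['tool_rot'])
for q in('slicer_a_press','gauge'): print(q,[(np.round(r['xyz'],4).tolist(),round(r['conf'],2)) for r in bot.spot_point(q,f)])
E
```

```text
clock: 19.55
position: [0.4959, 0.2333, 0.1176]
tool_rot: [-3.141, -0.001, 0.05]
force: [1.1, -0.4, 0.0]
grip_width: 0.03
finger_force: 0.0
clock: 20.05
position: [0.5447, 0.1686, 0.1839]
tool_rot: [-3.141, -0.002, 0.052]
force: [1.2, 0.2, -0.6]
grip_width: 0.0017
finger_force: 0.0
clock: 20.35
position: [0.5434, 0.1693, 0.1824]
tool_rot: [-3.141, 0.0, 0.051]
force: [0.3, 0.5, -0.5]
grip_width: 0.0
finger_force: 0.0
[0.5433 0.1695 0.1824] [-3.14123039e+00  3.46960082e-04  5.10491112e-02]
slicer_a_press [([0.5504, 0.1719, 0.0653], 0.57)]
gauge []
```

View pics/w7.png

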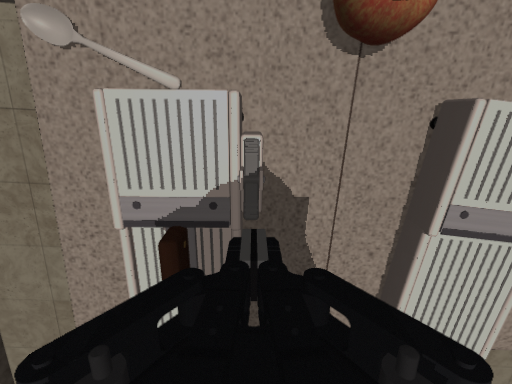

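The gauge's grip stays in the gap at (175,250). The shut fingertips at (255,240) line up with the rocker at (251,175). I press down.

```bash
python3 -m jog '[[[0,0,18,0,0,0,0],[0,0,18,0,0,0,0],[0,0,0,0,0,0,0],[0,0,0,0,0,0,0]]]'|egrep 'pos|force: \['
python3 -m jog '[[[0,0,4,0,0,0,0],[0,0,3,0,0,0,0],[0,0,0,0,0,0,0]]]'|egrep 'pos|force: \['
python3 -m jog '[[[0,0,3,0,0,0,0],[0,0,0,0,0,0,0]]]'|egrep 'pos|force: \['
python3 -m jog '[[[0,0,3,0,0,0,0],[0,0,0,0,0,0,0]]]'|egrep 'pos|force: \['
python3 -m jog '[[[0,0,3,0,0,0,0],[0,0,0,0,0,0,0]]]'|egrep 'pos|force: \['
```

```text
position: [0.5437, 0.169, 0.1467]
force: [0.2, -0.3, 1.0]
position: [0.5439, 0.1688, 0.1397]
force: [-0.1, 0.3, 3.3]
position: [0.5436, 0.1686, 0.1365]
force: [-2.4, 0.2, 2.7]
position: [0.5439, 0.1685, 0.1333]
force: [-0.6, 0.2, 0.7]
position: [0.5439, 0.1684, 0.1301]
force: [-1.0, 0.7, -0.4]
```

```bash
python3 -m jog '[[[0,0,2,0,0,0,0],[0,0,0,0,0,0,0]]]'|egrep 'pos|force: \['
python3 -m jog '[[[0,0,1.5,0,0,0,0],[0,0,0,0,0,0,0]]]'|egrep 'pos|force: \['
python3 -m jog '[[[0,0,-20,0,0,0,0],[0,0,-35,0,0,0,0],[-22.5,-33.5,0,0,0,0,0.35],[-22.5,-33.5,0,0,0,0,0.35],[0,0,0,0,0,0,0.35]]]'|egrep 'pos|force: \['
python3 - <<'E'
from h import *
T=pose();f=bot.grab_frame('wrist');save(f,'w8.png');print(T[:3,3].round(4))
I=cv2.cvtColor(f['img'],cv2.COLOR_RGB2BGR);cv2.imwrite('pics/w8.png',cv2.resize(I[60:340,100:420],None,fx=1.9,fy=1.9,interpolation=2))
for q in('slicer_a_press','gauge'): print(q,[(np.round(r['xyz'],4).tolist(),round(r['conf'],2)) for r in bot.spot_point(q,f)])
E
```

```text
position: [0.5438, 0.1685, 0.1283]
force: [-0.4, -0.0, -0.3]
position: [0.5441, 0.1686, 0.1272]
force: [-0.6, -0.7, 6.9]
position: [0.4927, 0.2377, 0.1823]
force: [0.6, -1.0, -0.4]
[0.4927 0.2377 0.1823]
slicer_a_press [([0.5466, 0.1676, 0.0545], 0.88)]
gauge [([0.494, 0.2347, 0.03], 0.84)]
```

View pics/w8.png

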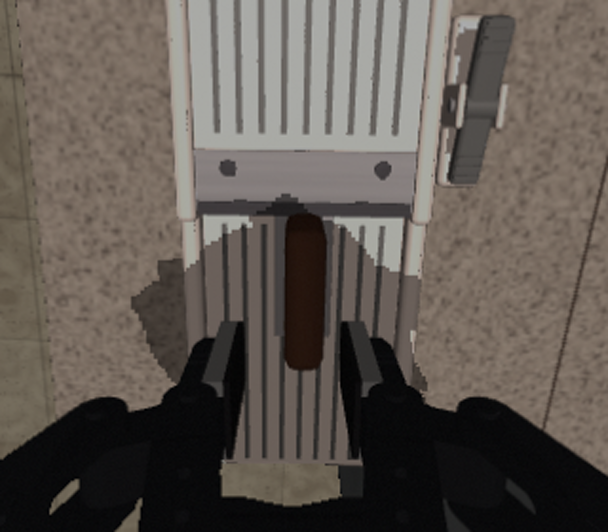

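The rocker has tipped over: its press point reads 54 mm high. The gauge is still home, with its grip at (304,213) to (304,368). I regrasp and draw it out.

```bash
python3 -m jog '[[[0,0,0,0,0,0,0.35],[0,0,0,0,0,0,0.35],[0,0,0,0,0,0,0.35]]]'
python3 -m jog '[[[0,0,25,0,0,0,0.35],[0,0,25,0,0,0,0.35],[0,0,12,0,0,0,0.35],[0,0,0,0,0,0,0.35],[0,0,0,0,0,0,0.35]]]'
```

```text
clock: 23.15
position: [0.496, 0.2326, 0.1819]
tool_rot: [3.141, 0.0, 0.049]
force: [-0.2, 0.9, 1.0]
grip_width: 0.0301
finger_force: 0.0
clock: 23.65
position: [0.4958, 0.2333, 0.1205]
tool_rot: [-3.141, -0.0, 0.05]
force: [-0.2, -0.1, 0.5]
grip_width: 0.0299
finger_force: 0.0
```

```bash
python3 -m jog '[[[0,0,2,0,0,0,0.35],[0,0,0,0,0,0,0],[0,0,0,0,0,0,0],[0,0,0,0,0,0,0],[0,0,0,0,0,0,0]]]' 80
python3 -m jog '[[[0,0,-1,0,0,0,0],[0,0,0,0,0,0,0],[-4,0,0,0,0,0,0],[-8,0,0,0,0,0,0],[-8,0,0,0,0,0,0]]]'|egrep 'pos|force: \['
python3 -m jog '[[[-10,0,0,0,0,0,0],[-10,0,0,0,0,0,0],[-10,0,0,0,0,0,0],[-10,0,0,0,0,0,0],[0,0,0,0,0,0,0]]]'|egrep 'pos|force: \['
```

```text
clock: 24.15
position: [0.4959, 0.2333, 0.1188]
tool_rot: [-3.141, -0.001, 0.05]
force: [-0.8, -0.8, 6.7]
grip_width: 0.0147
finger_force: 78.8
position: [0.4747, 0.2322, 0.1189]
force: [-0.0, 0.7, -1.0]
position: [0.4343, 0.2303, 0.119]
force: [-0.7, -0.3, -2.3]
```

```bash
python3 -m jog '[[[-10,0,-5,0,0,0,0],[-6,0,-35,0,0,0,0],[0,0,-40,0,0,0,0],[7.5,34.5,0,0,0,0,0],[7.5,34.5,0,0,0,0,0]]]'|egrep 'pos|force: \['
python3 -m jog '[[[7.5,34.5,0,0,0,0,0],[7.5,34.5,0,0,0,0,0],[0,0,20,0,0,0,0],[0,0,40,0,0,0,0],[0,0,35,0,0,0,0]]]'|egrep 'pos|force: \['
python3 -m jog '[[[0,0,10,0,0,0,0],[0,0,0,0,0,0,0],[0,0,0,0,0,0,0]]]'|egrep 'pos|force: \['
```

```text
position: [0.4383, 0.1611, 0.2004]
force: [0.2, -0.7, -1.2]
position: [0.4566, 0.0928, 0.1034]
force: [1.2, 0.9, -2.7]
position: [0.4569, 0.0933, 0.0952]
force: [1.0, -0.3, -1.1]
```

```bash
python3 -m jog '[[[0,0,3,0,0,0,0],[0,0,0,0,0,0,0]]]'|egrep 'pos|force: \['
python3 -m jog '[[[0,0,2,0,0,0,0],[0,0,0,0,0,0,0]]]'|egrep 'pos|force: \['
python3 -m jog '[[[0,0,1,0,0,0,0],[0,0,0,0,0,0,0]]]'|egrep 'pos|force: \['
python3 -m jog '[[[0,0,1,0,0,0,0],[0,0,0,0,0,0,0]]]'|egrep 'pos|force: \['
```

```text
position: [0.4569, 0.0932, 0.0918]
force: [0.5, -0.2, -2.4]
position: [0.4566, 0.0931, 0.0892]
force: [0.2, -0.1, -2.0]
position: [0.4566, 0.0931, 0.0888]
force: [-6.4, -1.2, 24.3]
position: [0.4566, 0.0931, 0.0887]
force: [-13.5, -1.7, 55.6]
```

Contact with the worktop. I ease off, open, rise and look.

```bash
python3 -m jog '[[[0,0,-1.5,0,0,0,0],[0,0,0,0,0,0,0],[0,0,0,0,0,0,0.4],[0,0,0,0,0,0,0.4],[0,0,0,0,0,0,0.4]]]'
python3 -m jog '[[[0,0,-15,0,0,0,0.4],[0,0,-40,0,0,0,0.4],[0,0,-45,0,0,0,0.4],[-25,0,-40,0,0,0,0.4],[0,0,0,0,0,0,0.4]]]'
python3 - <<'E'
from h import *
f=bot.grab_frame('wrist')
for q in('slicer_a_press','gauge','gauge_tip'): print(q,[(np.round(r['xyz'],4).tolist(),round(r['conf'],2)) for r in bot.spot_point(q,f)])
I=cv2.cvtColor(f['img'],cv2.COLOR_RGB2BGR)
g=bot.grab_frame('side')
for q in('slicer_a_press','slicer_b_press','gauge','apple','peeler','mug','salt'): print(q,[(np.round(r['xyz'],3).tolist(),round(r['conf'],2)) for r in bot.spot_point(q,g)])
J=cv2.cvtColor(g['img'],cv2.COLOR_RGB2BGR)
cv2.imwrite('pics/w9.png',np.hstack([cv2.resize(I,(400,300)),cv2.resize(J[90:300,150:430],(400,300))]))
E
```

```text
clock: 27.75
position: [0.4565, 0.0931, 0.0883]
tool_rot: [3.142, 0.0, 0.05]
force: [0.1, -0.3, 0.0]
grip_width: 0.034
finger_force: 0.0
clock: 28.25
position: [0.431, 0.0919, 0.2326]
tool_rot: [-3.141, -0.005, 0.05]
force: [0.0, 0.5, -1.1]
grip_width: 0.0344
finger_force: 0.0
slicer_a_press [([0.5456, 0.1721, 0.054], 0.76)]
gauge [([0.4524, 0.0949, 0.0004], 0.9), ([0.5211, 0.229, 0.0362], 0.22)]
gauge_tip [([0.5341, 0.0971, 0.0078], 0.64)]
slicer_a_press [([0.547, 0.172, 0.053], 0.45)]
slicer_b_press [([0.543, -0.102, 0.066], 0.6), ([0.522, 0.24, 0.037], 0.52)]
gauge [([0.444, -0.247, -0.003], 0.87), ([0.455, 0.09, -0.003], 0.82), ([0.544, -0.103, 0.066], 0.72)]
apple [([0.707, 0.088, 0.0], 0.94)]
peeler [([0.468, -0.474, 0.003], 0.95), ([0.71, 0.085, 0.001], 0.34)]
mug [([0.644, -0.359, 0.002], 0.64)]
salt [([0.584, -0.442, 0.003], 0.94)]
```

View pics/w9.png

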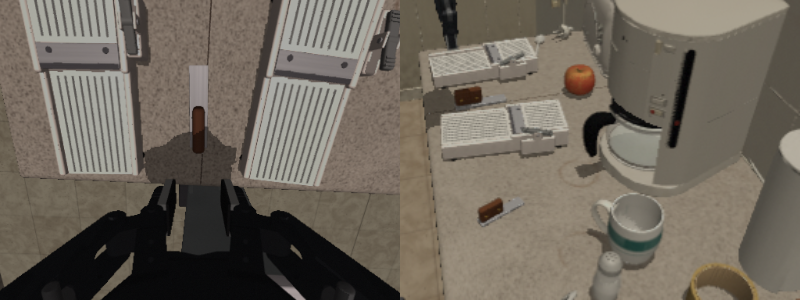

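The gauge lies flat between the slicers at (198,110). The left slicer is locked (press point 53–54 mm), the right one is not (66 mm), and nothing else has moved.

```bash
python3 -m jog '[[[0,0,0,0,0,0,0.4],[0,0,0,0,0,0,0.4],[0,0,0,0,0,0,0.4]]]'|grep force; python3 -c "
from workcell import bot
print(bot.job_done())"
```

```text
force: [0.1, -0.7, 0.6]
finger_force: 0.0
the job is handed in; nothing more can be done
None
```

The job is done and handed in: the gauge jammed in the right slicer and slid fully home in the left, so I locked the left with the gauge in its gap, then laid the gauge flat on the worktop between the slicers, leaving the right slicer unlocked.

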